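# Fit up two pipe flanges and nipples on their mandrels for tack welding

### The arm

A 6-joint arm with a two-finger parallel gripper is mounted at the origin on a cart in front of the work surface, level with it; the furniture and walls round the work are solid. World frame = base frame: x ahead of the robot, y to its left, z up, the work surface at z = 0. Lengths are in mm, angles in rad, forces in N, time in s.
With the tool pointing down it reaches from about 325 to 1000 mm from the base axis. Payload 5.1 kg.
Tool frame: the origin (TCP) lies at the very end of the fingers, on their centre line; the grasp point (between the pads) lies 19 mm behind it (arm.hold_point_z is the distance from the TCP to the grasp point, in mm); z points along the fingers, y is the line along which they close (so a half turn about z gives the same grasp; the last joint's range is limited). The gripper opens to 85 mm and grips with 20 to 120 N. Pads are 22 mm wide; open, the fingers measure 114 mm over their backs; the gripper's body (76 mm by 85 mm) begins 54 mm behind the grasp point. The pads swing forward as they close: fully open they stand 13 mm farther back than shut.
Start: joints at [1.027, 0.124, 1.65, -0, 1.367, -0.083], TCP at [289.05, 582.181, 231.322] pointing down, gripper open.
Joint ranges: [-2.61, 2.61], [-1.02, 2.33], [0.03, 2.71], [-1.35, 4.49], [0.32, 2.68], [-2.91, 2.91]. Speed limits (rad/s): [2.57, 2.57, 3.14, 3.14, 3.14, 3.14].

### API

Orientations are given as a unit quaternion [w, x, y, z].
In Python, from rig import arm, vision gives the robot as it stands.
- The arm moves only by the tool arm_command, never from a script. Its argument "steps" is a list of rows, each a list of 5 numbers: the shift along the world's x, y, z in mm, then the turn about the world's z in degrees, then the finger opening in mm, from 0 to 85.4. A call has 1 to 5 rows; each row is the pose to reach, as a shift and turn from the pose commanded when the call began; what a row does not reach only later rows make up. A row lasts 1/10 s, in which the tool goes at most 50 mm and 8.59 degrees, less where a joint would pass 70% of its speed; a pose out of reach is approached as far as the arm can. A call with a gripper value outside its range is refused whole. The fingers move at their own pace and stop on an object; "force" is the grip in N (left out, the last holds). Time passes only in rows, so rows that repeat a pose let the fingers close. It gives the time, the measured TCP pose, the force, the opening and the grip force at its end, in the units of the state.
- arm.state(): the state, without advancing time (a new reading comes with each control period).
- vision.camera(name): name is "side" or "top" or "wrist"; returns a dict with "image" (384x512x3 uint8, red, green, blue), "fx", "fy", "cx", "cy" (pixels), "dist" ([k1, k2, p1, p2, k3] as OpenCV has them; the pictures are not rectified), "T" (4x4, takes a point from camera to world coordinates); the wrist camera has in their place "mount" (4x4, takes a point from camera to tool coordinates, whose origin is the TCP and whose axes are the flange's). Camera axes: x right, y down, z forward; pixel columns grow to the right and rows downward; lengths in mm; the calibration is good to about 2 mm. A picture is of the moment at which its call begins: read the wrist's pose just before it. There is no depth.
- arm.close_job(): hands the job in; it is judged then, once.
The state is a dict: "t": time; "joints": joint angles; "dq": joint speeds; "tau": joint torques, N m; "tool_pos": TCP position; "tool_rot": TCP orientation; "wrist_force": force on the tool from outside, world axes, zero at the start; "wrist_torque": the same for the moment, N m; "width": finger opening in mm; "gripper_force": force on a finger pad.
Only numpy, scipy, OpenCV 4.12 (cv2) and the standard library are available. Lean on these libraries where they do the work, as an engineer would, in place of code of your own. Each camera call takes 0.05 s, during which the arm holds its last target. There are 200 camera calls.

### The job

Set up the two flange joints for tack welding: slide each steel weld-neck flange, neck up, over the copper plug of the mandrel that fits its bore until it sits flat on the shoulder at the plug's foot, then stand the steel pipe nipple of the same size upright on its neck, over the end of the plug, so that both are centred. Leave the solid round bar and the brass bush standing where they are.

Things in the scene. Friction and masses are not known exactly. Their poses are not given: they have to be found in the camera images.
- mandrel_large: Large fixed mandrel: dark square base plate 110 x 110 x 12 mm on the table with a copper plug upright on it. At the plug's foot a bright steel shoulder, 68 mm diameter, reaches 18 mm above the table (the flange rests there); the plug is 30 mm diameter up to 75 mm, then a cone narrows to 7 mm at 99 mm above the table. Origin: plug axis at table height, z up. Left or right of the other mandrel.
- mandrel_small: Small fixed mandrel: dark square base plate 90 x 90 x 12 mm on the table with a copper plug upright on it. At the plug's foot a bright steel shoulder, 48 mm diameter, reaches 18 mm above the table (the flange rests there); the plug is 15 mm diameter up to 75 mm, then a cone narrows to 7 mm at 99 mm above the table. Origin: plug axis at table height, z up. Left or right of the other mandrel.
- flange_large: Large steel weld-neck flange, loose, neck up: disc 116 mm diameter, 14 mm thick, four bolt holes; round neck 42.4 mm outside diameter up to 46 mm above the underside (a cone at the root of the neck reaches 8 mm above the disc; the neck is straight above that). 34 mm bore right through. About 0.75 kg. Origin: on the axis at the underside; z up along the axis.
- flange_small: Small steel weld-neck flange, loose, neck up: disc 88 mm diameter, 12 mm thick, four bolt holes; round neck 26.9 mm outside diameter up to 46 mm above the underside (a cone at the root of the neck reaches 8 mm above the disc; the neck is straight above that). 19 mm bore right through. About 0.4 kg. Origin: on the axis at the underside; z up along the axis.
- nipple_large: Large steel pipe nipple, loose, standing upright on the table: plain open tube 42.4 mm outside diameter, 34 mm bore, 60 mm long, as wide as the neck of the large flange. About 0.24 kg. Origin: on the axis at its lower end; z along the axis, up.
- nipple_small: Small steel pipe nipple, loose, standing upright on the table: plain open tube 26.9 mm outside diameter, 19 mm bore, 60 mm long, as wide as the neck of the small flange. About 0.14 kg. Origin: on the axis at its lower end; z along the axis, up.
- brass_bush: Bystander: yellow brass bush, loose, an upright thick-walled ring 34 mm outside diameter, 21 mm bore, 45 mm tall. Not part of the job. Origin: on the axis at its lower end.
- round_bar: Bystander: solid grey steel round bar standing on end, 25 mm in diameter, 111 mm tall, no bore, loose. Not part of the job. Origin: on the axis at its lower end.
Not all that is in view belongs to the job. Leave any black or red look-alike of the flange_small alone. Leave any green look-alike of the flange_large alone.

How it is judged:
By the outcome, as a careful person would: the job done as asked, in the order asked, and still so for the second after the job is handed in, with the robot touching nothing.
It also fails if it takes over 112 s, if anything falls off the work surface, if the arm or the gripper's body presses on something with over 40 N, if the wrist force passes 120 N, or if a joint passes its speed limit or range.

## Working session

There is one attempt and no reset: what is moved stays moved. The work goes in short steps, Python scripts to look and compute and a tool call to move; the robot and the scene stay as the last step left them, time stands still between calls to the robot, and variables do not carry over. Pictures are saved under pics/ and viewed, at most 16 in all, crops included, and the job is handed in when it is done.

Besides the shell and the picture viewer there is one more tool, called after "Emit:" as name(argument=value, ...) on one line, values as JSON. arm_command: Moves the arm, as the interface text tells. Its arguments: {"type":"object","properties":{"steps":{"type":"array","items":{"type":"array","items":{"type":"number"}}},"force":{"type":"number"}},"required":["steps"]}

```bash
ls; mkdir -p pics
python3 - <<'E'
from rig import arm, vision
import cv2,numpy as np
s=arm.state();print(s)
for n in("top","side","wrist"):
    c=vision.camera(n);cv2.imwrite(f"pics/{n}0.png",c["image"][:,:,::-1])
    np.save(f"pics/{n}0.npy",c,allow_pickle=True)
    print({k:np.round(v,3).tolist() for k,v in c.items() if k!="image"})
E
```

```text
pics
{'t': 0.0, 'joints': array([ 1.02741538e+00,  1.24540582e-01,  1.65168467e+00,  1.37136808e-05,
        1.36752325e+00, -8.25785276e-02]), 'dq': array([-1.24797001e-03, -7.18021705e-04, -9.69902211e-05,  6.45857860e-04,
        2.07096690e-05,  5.48485708e-04]), 'tau': array([-7.37278588e-04, -4.23596156e+01, -3.65462387e+01, -2.17060910e-04,
        6.75679708e-03,  4.20325330e-05]), 'tool_pos': array([288.72131241, 581.66351999, 230.02376618]), 'tool_rot': array([-3.38275671e-04,  2.28369373e-01,  9.73573966e-01, -1.02349244e-03]), 'wrist_force': array([ 0.06312553,  0.71121413, -0.00831114]), 'wrist_torque': array([0.00300525, 0.01848643, 0.04880577]), 'gripper_force': 0.0, 'width': 85.3137324183956}
{'fx': 378.322, 'fy': 378.322, 'cx': 257.796, 'cy': 189.36, 'dist': [0.01, 0.0, 0.0, 0.0, 0.0], 'T': [[-0.029, -0.993, 0.112, 376.845], [-1.0, 0.028, -0.003, -40.638], [-0.001, -0.112, -0.994, 1284.75], [0.0, 0.0, 0.0, 1.0]]}
{'fx': 452.808, 'fy': 452.808, 'cx': 255.357, 'cy': 196.501, 'dist': [0.016, 0.0, 0.0, 0.0, 0.0], 'T': [[0.995, -0.047, 0.088, 421.09], [-0.1, -0.424, 0.9, -1272.856], [-0.005, -0.905, -0.426, 607.971], [0.0, 0.0, 0.0, 1.0]]}
{'fx': 320.953, 'fy': 320.953, 'cx': 262.572, 'cy': 196.977, 'dist': [-0.08, 0.0, 0.0, 0.0, 0.0], 'mount': [[0.0, -0.951, -0.31, 79.111], [1.0, 0.0, 0.0, -0.446], [-0.0, -0.31, 0.951, -143.095], [0.0, 0.0, 0.0, 1.0]]}
```

Run:
```python
import cv2
for n in("top","side"):
    i=cv2.imread(f"pics/{n}0.png");cv2.imwrite(f"pics/{n}0b.png",cv2.resize(i,(800,600),interpolation=cv2.INTER_CUBIC))
```

```text
(no output)
```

View pics/top0b.png

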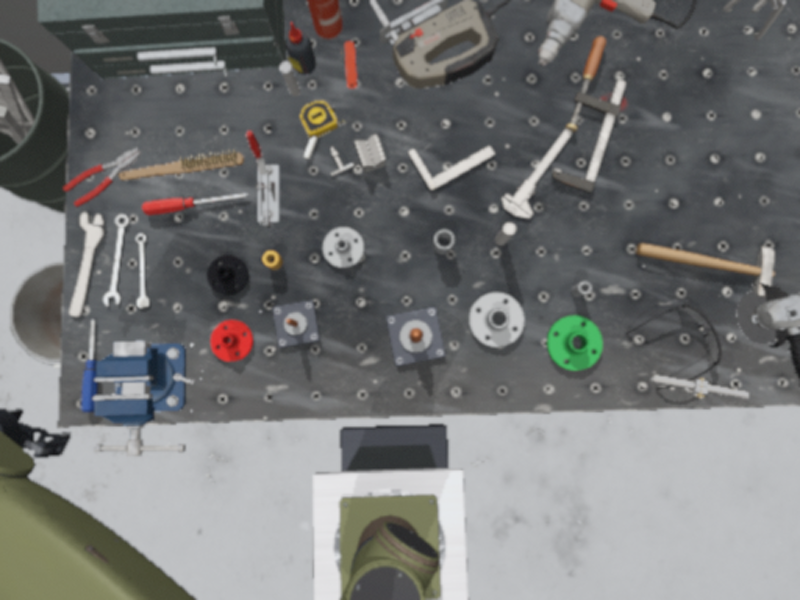

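View pics/side0b.png

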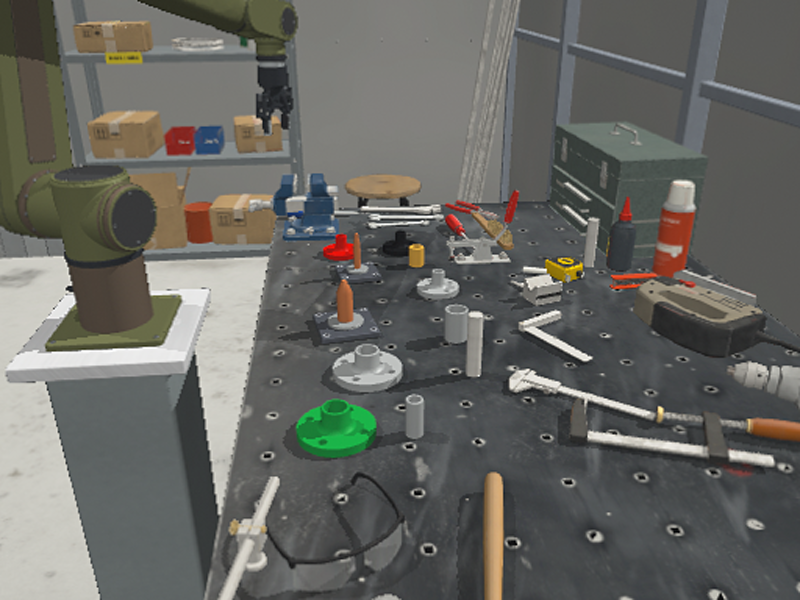

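The top view, at 800 px scale, shows:
- mandrels at (296,323) and (416,335)
- small flange at (343,247) and large flange at (497,320)
- large nipple at (445,240) and bar at (505,235)
- bush at (271,260), with the small nipple probably near (585,285)

The side view shows the small nipple at (414,415), behind the green flange.

```bash
cat > h.py <<'E'
import numpy as np,cv2
from scipy.spatial.transform import Rotation as R
def ray(c,u,v,T=None):
    K=np.array([[c["fx"],0,c["cx"]],[0,c["fy"],c["cy"]],[0,0,1.]])
    p=cv2.undistortPoints(np.array([[[u,v]]],float),K,np.array(c["dist"],float))[0,0]
    T=c["T"] if T is None else T
    return T[:3,3],T[:3,:3]@np.array([p[0],p[1],1.])
def plane(c,u,v,z,T=None):
    o,d=ray(c,u,v,T);return o+d*(z-o[2])/d[2]
def proj(c,P,T=None):
    T=c["T"] if T is None else T
    K=np.array([[c["fx"],0,c["cx"]],[0,c["fy"],c["cy"]],[0,0,1.]])
    W=np.linalg.inv(T)
    return cv2.projectPoints(np.atleast_2d(P).astype(float),cv2.Rodrigues(W[:3,:3])[0],W[:3,3],K,np.array(c["dist"],float))[0][:,0]
def wristT(s,c):
    w,x,y,z=s["tool_rot"];T=np.eye(4);T[:3,:3]=R.from_quat([x,y,z,w]).as_matrix();T[:3,3]=s["tool_pos"];return T@c["mount"]
def shot(n,tag):
    from rig import arm,vision
    s=arm.state();c=vision.camera(n);
    if n=="wrist": c["T"]=wristT(s,c)
    np.save(f"pics/{tag}.npy",c,allow_pickle=True);return s,c
E
python3 - <<'E'
from h import *
c=np.load("pics/top0.npy",allow_pickle=True).item();im=c["image"]
f=1/1.5625
for n,u,v,z in[("ms",296,323,18),("ml",416,335,18),("fs",343,247,12),("fl",497,320,14),("nl",445,236,60),("bar",509,229,111),("bush",271,257,45),("red",231,341,12),("green",576,344,14),("ns?",585,285,60)]:
    print(n,plane(c,u*f,v*f,z).round(0))
s=np.load("pics/side0.npy",allow_pickle=True).item()
print("ns base",plane(s,414*f,436*f,0).round(0),"top",plane(s,414*f,398*f,60).round(0))
print("nl",plane(s,457*f,310*f,60).round(0),"fl",plane(s,367*f,371*f,14),"bar",plane(s,475*f,317*f,111))
cv2.imwrite("pics/a.png",cv2.resize(im[135:240,135:395,::-1],None,fx=3,fy=3,interpolation=cv2.INTER_CUBIC))
E
```

```text
ms [467. 187.  18.]
ml [434. -70.  18.]
fs [631.  84.  12.]
fl [ 462. -245.   14.]
nl [ 639. -136.   60.]
bar [ 639. -262.  111.]
bush [607. 234.  45.]
red [433. 328.  12.]
green [ 405. -412.   14.]
ns? [ 526. -424.   60.]
ns base [ 524. -428.    0.] top [ 525. -421.   60.]
nl [ 637. -139.   60.] fl [ 466.437094   -258.95804908   14.        ] bar [ 640.73724567 -273.54393456  111.        ]
```

View pics/a.png

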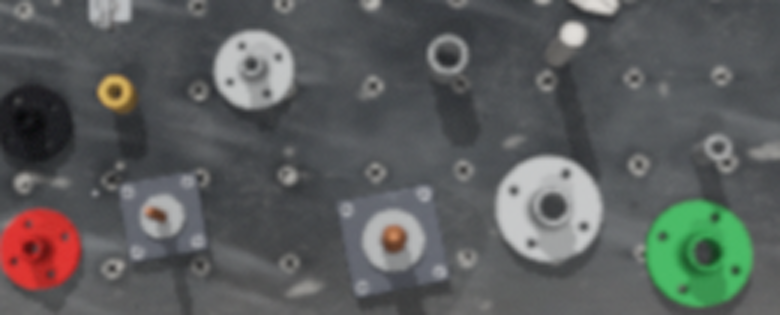

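The crop confirms the layout. The small nipple ring is at (718,148) in the crop, about (526,-424) in the world, and the side view agrees. Next I move over the small flange.

Emit:
arm_command(steps=[[24,-35,0,7,85],[48,-70,0,14,85],[72,-105,0,21,85],[96,-140,0,26.6,85],[120,-175,0,26.6,85]], force=40)

```text
t: 0.65
tool_pos: [409.5, 405.6, 231.0]
tool_rot: [-0.0, -0.003, 1.0, -0.0]
wrist_force: [0.4, 0.2, -0.1]
width: 85.0
gripper_force: 0.0
```

Emit:
arm_command(steps=[[24,-35,0,0,85],[48,-70,0,0,85],[72,-105,0,0,85],[96,-140,0,0,85],[120,-175,0,0,85]])

```text
t: 1.15
tool_pos: [529.6, 230.6, 231.1]
tool_rot: [-0.0, -0.002, 1.0, -0.0]
wrist_force: [0.9, 0.6, 0.8]
width: 85.3
gripper_force: 0.0
```

Emit:
arm_command(steps=[[30,-40,-15,0,85],[60,-80,-30,0,85],[102,-120,-50,0,85],[102,-148,-61,0,85],[102,-148,-61,0,85]])

```text
t: 1.65
tool_pos: [630.5, 79.8, 166.4]
tool_rot: [-0.003, 0.001, 1.0, -0.001]
wrist_force: [-1.0, 0.2, 0.7]
width: 85.1
gripper_force: 0.0
```

Run:
```python
from h import *
s,c=shot("wrist","w1")
print(s["tool_pos"],s["tool_rot"],s["t"],s["width"])
im=c["image"][:,:,::-1].copy();cv2.imwrite("pics/w1.png",im)
for P in[(631,84,46),(631,84,0)]: print(proj(c,P))
```

```text
[630.49772372  79.81663909 166.41309515] [-2.94167758e-03  8.73664188e-04  9.99995002e-01 -7.61544665e-04] 1.65 85.12310257959135
[[268.1952537 191.0792814]]
[[267.47969464 177.82592809]]
```

View pics/w1.png

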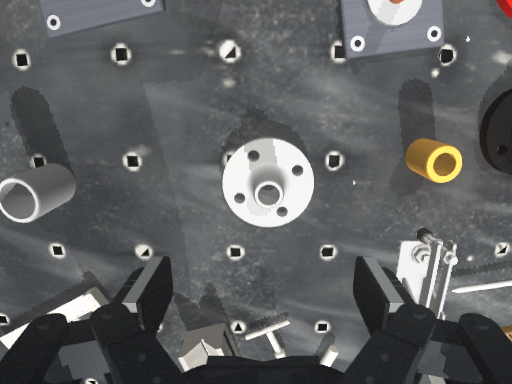

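The wrist view shows the flange neck ring at (268,194), within a few px of the prediction. I'll measure it automatically now that the arm has settled.

```bash
cat >> h.py <<'E'
def bore(c,P,rin,z,thr=90):
    """bore rim (dark disc in bright ring) near predicted P at height z -> world xy"""
    g=cv2.cvtColor(c["image"],cv2.COLOR_RGB2GRAY);u,v=proj(c,P)[0]
    f=c["fx"]/np.linalg.norm(c["T"][:3,3]-np.array(P));r=rin*f
    out=[]
    for t in (60,80,100,120):
        for k in cv2.findContours((g<t).astype(np.uint8),cv2.RETR_CCOMP,cv2.CHAIN_APPROX_NONE)[0]:
            if len(k)<8: continue
            (x,y),(a,b),_=cv2.fitEllipse(k)
            if np.hypot(x-u,y-v)<40 and .6*r<a/2 and b/2<1.3*r: out.append((t,round(x,1),round(y,1),round(a/2/f,1),round(b/2/f,1),plane(c,x,y,z).round(1)))
    return out
def disc(c,P,R_,z,lo,hi):
    """largest blob in HSV range near P -> minEnclosingCircle/ellipse centre at z"""
    h=cv2.inRange(cv2.cvtColor(c["image"],cv2.COLOR_RGB2HSV),lo,hi);u,v=proj(c,P)[0]
    f=c["fx"]/np.linalg.norm(c["T"][:3,3]-np.array(P));out=[]
    for k in cv2.findContours(h,cv2.RETR_EXTERNAL,cv2.CHAIN_APPROX_NONE)[0]:
        if len(k)<20: continue
        (x,y),(a,b),_=cv2.fitEllipse(cv2.convexHull(k))
        if np.hypot(x-u,y-v)<40 and .6*R_<a/2/f and b/2/f<1.4*R_: out.append((round(x,1),round(y,1),round(a/2/f,1),round(b/2/f,1),plane(c,x,y,z).round(1)))
    return out
E
python3 - <<'E'
from h import *
s,c=shot("wrist","w2");print(s["tool_pos"],s["tool_rot"])
s,c=shot("wrist","w2");print(s["tool_pos"])
print("fs bore",*bore(c,(631,84,46),9.5,46),sep="\n")
print("fs disc",*disc(c,(631,84,12),44,12,(0,0,150),(180,40,255)),sep="\n")
t=np.load("pics/top0.npy",allow_pickle=True).item()
for n,P,r in[("ms",(467,187,18),24),("ml",(434,-70,18),34),("fl",(462,-245,14),58)]: print(n,disc(t,P,r,P[2],(0,0,140),(180,40,255)))
for n,P,r in[("fl",(458,-245,46),17),("nl",(639,-136,60),17),("ns",(526,-424,60),9.5)]: print(n,bore(t,P,r,P[2]))
E
```

```text
[630.40529392  81.97427646 167.8352065 ] [-2.16956678e-03  1.71982875e-04  9.99997630e-01 -5.19925562e-05]
[630.60213816  83.44261785 169.15519269]
fs bore
(120, 264.2, 190.9, np.float64(6.2), np.float64(8.8), array([632.2,  84.5,  46. ]))
fs disc
(262.7, 180.3, np.float64(42.7), np.float64(45.3), array([631.8,  83.2,  12. ]))
ms [(188.5, 206.3, np.float64(24.1), np.float64(24.8), array([468.7, 189.8,  18. ]))]
ml [(265.6, 214.4, np.float64(33.4), np.float64(34.8), array([434.1, -67.6,  18. ]))]
fl [(317.4, 204.0, np.float64(58.8), np.float64(60.5), array([ 464.3, -243. ,   14. ]))]
fl [(100, 318.8, 203.4, np.float64(11.9), np.float64(12.8), array([ 464.1, -242.6,   46. ])), (100, 289.0, 191.5, np.float64(13.4), np.float64(14.7), array([ 506.1, -146.3,   46. ])), (100, 347.6, 189.7, np.float64(13.9), np.float64(14.9), array([ 506.6, -339.3,   46. ])), (120, 318.9, 203.3, np.float64(13.4), np.float64(14.0), array([ 464.3, -242.8,   46. ])), (120, 290.1, 221.2, np.float64(10.2), np.float64(13.3), array([ 408.7, -146.2,   46. ])), (120, 347.4, 189.9, np.float64(11.5), np.float64(12.8), 
[... 580 characters left out ...]
1, 133.7, np.float64(12.9), np.float64(14.2), array([ 697.2, -146. ,   60. ])), (100, 315.4, 133.2, np.float64(12.0), np.float64(13.4), array([ 696.1, -239.8,   60. ])), (120, 283.9, 152.9, np.float64(13.5), np.float64(14.3), array([ 632.8, -133.1,   60. ])), (120, 258.3, 134.9, np.float64(11.7), np.float64(12.7), array([696. , -50.8,  60. ]))]
ns [(60, 371.7, 218.8, np.float64(7.0), np.float64(9.5), array([ 408.5, -408.1,   60. ])), (80, 411.9, 169.9, np.float64(6.6), np.float64(7.7), array([ 564.2, -549.2,   60. ])), (100, 358.0, 197.6, np.float64(6.3), np.float64(9.1), array([ 478.2, -368.1,   60. ])), (120, 403.4, 156.9, np.float64(5.9), np.float64(9.0), array([ 608.1, -524.5,   60. ]))]
```

Emit:
arm_command(steps=[[1,0,-40,0,85],[1,0,-80,0,85],[1,0,-120,0,85],[1,0,-148,0,85],[1,0,-149,0,85]])

```text
t: 2.3
tool_pos: [628.1, 85.7, 17.1]
tool_rot: [-0.004, -0.003, 1.0, -0.0]
wrist_force: [-0.2, 0.4, -0.4]
width: 85.2
gripper_force: 0.0
```

Emit:
arm_command(steps=[[0,0,0,0,85],[0,0,0,0,15],[0,0,0,0,15],[0,0,0,0,15],[0,0,0,0,15]], force=60)

```text
t: 2.8
tool_pos: [632.8, 84.3, 22.6]
tool_rot: [0.001, -0.002, 1.0, 0.0]
wrist_force: [-0.3, 3.7, 3.7]
width: 27.7
gripper_force: 3.9
```

Emit:
arm_command(steps=[[0,0,0,0,15],[0,0,0,0,15],[0,0,0,0,15],[0,0,0,0,15],[0,0,0,0,15]])

```text
t: 3.3
tool_pos: [633.0, 84.4, 22.9]
tool_rot: [0.001, -0.002, 1.0, 0.0]
wrist_force: [-1.3, 0.7, 6.8]
width: 25.3
gripper_force: 58.6
```

Emit:
arm_command(steps=[[0,0,10,0,15],[0,0,40,0,15],[0,0,80,0,15],[0,0,119,0,15],[0,0,119,0,15]])

```text
t: 3.8
tool_pos: [635.9, 84.3, 147.7]
tool_rot: [0.006, -0.002, 1.0, 0.0]
wrist_force: [1.2, -0.2, -2.0]
width: 25.4
gripper_force: 59.5
```

Emit:
arm_command(steps=[[0,0,0,0,15],[0,0,0,0,15],[0,0,0,0,15],[0,0,0,0,15]])

```text
t: 4.2
tool_pos: [630.8, 84.1, 138.0]
tool_rot: [-0.002, -0.002, 1.0, -0.0]
wrist_force: [-0.1, -0.6, -2.7]
width: 25.4
gripper_force: 59.4
```

Run:
```python
from h import *
s,c=shot("wrist","w3")
print(s["tool_pos"],s["tool_rot"],s["t"],s["width"],s["wrist_force"])
im=c["image"][:,:,::-1].copy();cv2.imwrite("pics/w3.png",im)
p=s["tool_pos"]
for dz in(-9,25): print(proj(c,p+[0,0,dz]))
```

```text
[630.81016741  84.07667837 137.95081626] [-1.92562562e-03 -1.69147917e-03  9.99996710e-01 -1.01794963e-04] 4.2 25.386877071425182 [-0.13793299 -0.60082304 -2.73648861]
[[263.50418299 250.62392132]]
[[263.72695619 287.29677725]]
```

View pics/w3.png

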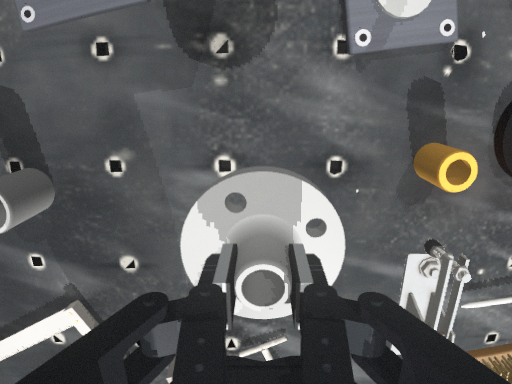

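The held flange's bore centre is at (264,289), and the prediction for a centred grasp is (264,287), so the grasp is centred. Next I move near the small mandrel to measure it from close by.

Emit:
arm_command(steps=[[-20,26,0,0,15],[-40,53,0,0,15],[-62,80,0,0,15],[-82,106,0,0,15],[-82,106,0,0,15]])

```text
t: 4.75
tool_pos: [547.4, 192.7, 139.4]
tool_rot: [-0.001, -0.004, 1.0, 0.0]
wrist_force: [0.3, -1.0, -3.3]
width: 25.0
gripper_force: 59.7
```

Emit:
arm_command(steps=[[0,0,0,0,15],[0,0,0,0,15],[0,0,0,0,15],[0,0,0,0,15],[0,0,0,0,15]])

```text
t: 5.25
tool_pos: [550.4, 189.6, 140.3]
tool_rot: [-0.0, -0.001, 1.0, -0.0]
wrist_force: [-0.1, 0.1, -3.6]
width: 25.5
gripper_force: 59.7
```

Run:
```python
from h import *
s,c=shot("wrist","w4")
print(s["tool_pos"],s["tool_rot"],s["t"],s["width"],s["wrist_force"])
im=c["image"][:,:,::-1].copy();cv2.imwrite("pics/w4.png",im)
print(disc(c,(469,189,18),24,18,(0,0,150),(180,40,255)))
print(proj(c,(469,189,18)),proj(c,(469,189,99)),proj(c,(469,189,75)))
```

```text
[550.4314426  189.61757179 140.2700033 ] [-2.93130223e-05 -1.21613011e-03  9.99999260e-01 -2.49058743e-05] 5.25 25.481897087597854 [-0.06377268  0.13403498 -3.57626635]
[]
[[262.64810417  90.5489731 ]] [[262.71661987  89.34322848]] [[262.69075073  89.79844471]]
```

View pics/w4.png

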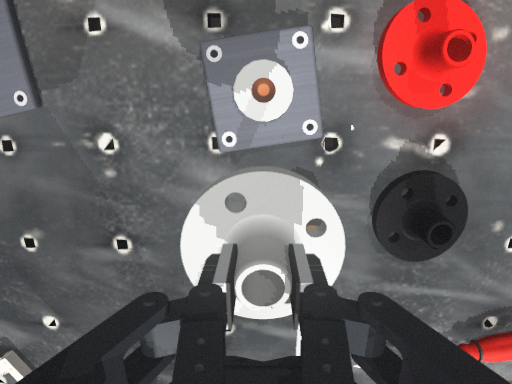

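The mandrel is seen from almost straight above: shoulder at (263.5,90.5) and tip at (263,89). That puts the axis at about (469,189.5).

Emit:
arm_command(steps=[[-20,0,0,0,15],[-40,0,0,0,15],[-60,-0.7,0,0,15],[-81.5,-0.7,0,0,15],[-81.5,-0.7,0,0,15]])

```text
t: 5.8
tool_pos: [466.4, 189.3, 139.8]
tool_rot: [-0.001, -0.002, 1.0, -0.0]
wrist_force: [-0.2, -0.6, -3.9]
width: 24.7
gripper_force: 59.7
```

Emit:
arm_command(steps=[[0,0,0,0,15],[0,0,0,0,15],[0,0,0,0,15],[0,0,0,0,15],[0,0,0,0,15]])

```text
t: 6.3
tool_pos: [468.9, 189.5, 140.3]
tool_rot: [-0.0, -0.002, 1.0, -0.0]
wrist_force: [-1.1, 0.4, -3.6]
width: 25.2
gripper_force: 59.7
```

Emit:
arm_command(steps=[[0,0,-10,0,15],[0,0,-20,0,15],[0,0,-30,0,15],[0,0,-40,0,15],[0,0,-40,0,15]])

```text
t: 6.8
tool_pos: [466.9, 189.0, 97.7]
tool_rot: [-0.002, -0.002, 1.0, -0.001]
wrist_force: [-0.3, 0.3, -3.5]
width: 24.8
gripper_force: 59.7
```

Emit:
arm_command(steps=[[0,0,-6,0,15],[0,0,-12,0,15],[0,0,-18,0,15],[0,0,-24,0,15],[0,0,-24,0,15]])

```text
t: 7.3
tool_pos: [467.7, 189.3, 75.1]
tool_rot: [-0.001, -0.002, 1.0, -0.0]
wrist_force: [0.1, 0.3, -4.2]
width: 25.2
gripper_force: 59.7
```

Emit:
arm_command(steps=[[0,0,-8,0,15],[0,0,-16,0,15],[0,0,-24,0,15],[0,0,-32,0,15],[0,0,-32,0,15]])

```text
t: 7.8
tool_pos: [467.2, 189.1, 42.4]
tool_rot: [-0.002, -0.002, 1.0, -0.0]
wrist_force: [-0.3, -0.2, -3.4]
width: 25.2
gripper_force: 59.7
```

Emit:
arm_command(steps=[[0,0,-1,0,15],[0,0,-2,0,15],[0,0,-3,0,15],[0,0,-3,0,15],[0,0,-3,0,15]])

```text
t: 8.3
tool_pos: [468.7, 189.5, 41.6]
tool_rot: [0.0, -0.002, 1.0, 0.0]
wrist_force: [-1.0, -0.1, -3.2]
width: 25.2
gripper_force: 59.7
```

Emit:
arm_command(steps=[[0,0,-1,0,15],[0,0,-1,0,15],[0,0,-2,0,15],[0,0,-2,0,15],[0,0,-2,0,15]])

```text
t: 8.8
tool_pos: [468.9, 189.5, 40.9]
tool_rot: [0.0, -0.002, 1.0, -0.0]
wrist_force: [-4.9, -2.7, 9.3]
width: 25.5
gripper_force: 60.8
```

Emit:
arm_command(steps=[[0,0,0,0,15],[0,0,0,0,15],[0,0,0,0,15]])

```text
t: 9.1
tool_pos: [468.9, 189.5, 40.9]
tool_rot: [0.0, -0.002, 1.0, -0.0]
wrist_force: [-5.1, -3.0, 8.4]
width: 25.2
gripper_force: 60.8
```

Seated: contact is at TCP 40.9, which is the grasp height 22.9 plus 18. I release and fly to the large flange.

Emit:
arm_command(steps=[[0,0,1,0,40],[0,0,1,0,85],[0,0,1,0,85],[0,0,1,0,85],[0,0,10,0,85]])

```text
t: 9.6
tool_pos: [467.4, 189.2, 48.2]
tool_rot: [-0.002, -0.002, 1.0, -0.0]
wrist_force: [-0.1, -0.3, 0.8]
width: 85.1
gripper_force: 0.0
```

Emit:
arm_command(steps=[[0,0,30,0,85],[0,0,60,0,85],[0,0,90,0,85],[0,0,120,0,85],[0,0,120,0,85]])

```text
t: 10.1
tool_pos: [471.7, 190.4, 175.5]
tool_rot: [0.005, -0.002, 1.0, 0.001]
wrist_force: [0.3, -0.5, -0.2]
width: 85.2
gripper_force: 0.0
```

Emit:
arm_command(steps=[[0,-43,0,0,85],[0,-86,0,0,85],[0,-129,0,0,85],[0,-172,0,0,85],[0,-215,0,0,85]])

```text
t: 10.6
tool_pos: [468.0, -27.0, 169.1]
tool_rot: [-0.0, -0.002, 1.0, 0.0]
wrist_force: [0.8, -0.1, -0.1]
width: 85.1
gripper_force: 0.0
```

Emit:
arm_command(steps=[[0,-43,0,0,85],[0,-86,0,0,85],[-2,-129,0,0,85],[-3,-172,0,0,85],[-4,-217,0,0,85]])

```text
t: 11.1
tool_pos: [463.9, -244.1, 169.0]
tool_rot: [-0.0, -0.002, 1.0, 0.0]
wrist_force: [0.9, -0.1, 0.2]
width: 84.7
gripper_force: 0.0
```

Emit:
arm_command(steps=[[0,0,0,0,85],[0,0,0,0,85],[0,0,0,0,85],[0,0,0,0,85],[0,0,0,0,85]])

```text
t: 11.6
tool_pos: [464.7, -241.4, 169.3]
tool_rot: [-0.0, -0.003, 1.0, 0.0]
wrist_force: [-0.4, 0.6, -0.2]
width: 84.9
gripper_force: 0.0
```

Run:
```python
from h import *
s,c=shot("wrist","w5")
print(s["tool_pos"],s["tool_rot"],s["t"],s["width"],s["wrist_force"])
im=c["image"][:,:,::-1].copy();cv2.imwrite("pics/w5.png",im)
P=(464,-243,46);print(proj(c,P))
print(*bore(c,P,17,46),sep="\n")
print(disc(c,(464,-243,14),58,14,(0,0,150),(180,40,255)))
```

```text
[ 464.68327524 -241.36651047  169.260082  ] [-3.30584442e-05 -2.61628978e-03  9.99996575e-01  5.74990949e-05] 11.6 84.93704472530837 [-0.44612588  0.56085339 -0.19374619]
[[261.20114379 188.0265468 ]]
(120, 262.2, 187.9, np.float64(13.8), np.float64(14.9), array([ 463.9, -242.1,   46. ]))
[]
```

View pics/w5.png

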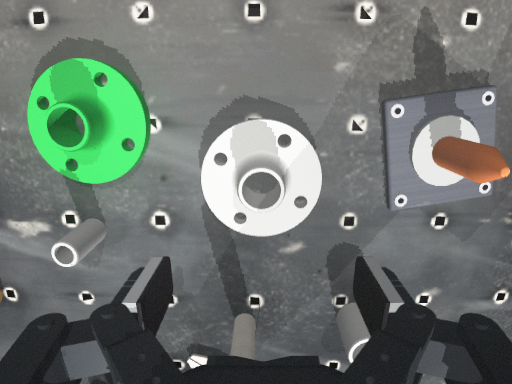

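The large flange neck is at (262,188), which gives (464,-242), well clear of its neighbours.

Emit:
arm_command(steps=[[-0.5,0.3,-40,0,85],[-0.5,0.3,-80,0,85],[-0.5,0.3,-115,0,85],[-0.5,0.3,-138,0,85],[-0.5,0.3,-148,0,85]])

```text
t: 12.15
tool_pos: [462.4, -240.5, 18.6]
tool_rot: [-0.002, -0.002, 1.0, 0.001]
wrist_force: [-0.2, -0.6, 0.2]
width: 85.0
gripper_force: 0.0
```

Emit:
arm_command(steps=[[0,0,0,0,85],[0,0,0,0,85],[0,0,0,0,30],[0,0,0,0,30],[0,0,0,0,30]], force=80)

```text
t: 12.65
tool_pos: [464.7, -242.6, 22.4]
tool_rot: [0.001, -0.002, 1.0, -0.001]
wrist_force: [0.1, -0.7, -0.4]
width: 43.4
gripper_force: 0.0
```

Emit:
arm_command(steps=[[0,0,0,0,30],[0,0,0,0,30],[0,0,0,0,30],[0,0,0,0,30],[0,0,0,0,30]])

```text
t: 13.15
tool_pos: [465.0, -243.1, 22.8]
tool_rot: [0.001, -0.002, 1.0, -0.001]
wrist_force: [-0.9, 0.4, 6.2]
width: 39.7
gripper_force: 82.6
```

Emit:
arm_command(steps=[[0,0,10,0,30],[0,0,40,0,30],[0,0,80,0,30],[0,0,119,0,30],[0,0,119,0,30]])

```text
t: 13.65
tool_pos: [466.8, -243.9, 146.0]
tool_rot: [0.004, -0.002, 1.0, -0.003]
wrist_force: [0.9, -1.5, -5.9]
width: 39.8
gripper_force: 83.3
```

Emit:
arm_command(steps=[[20,43,0,0,30],[40,86,0,0,30],[60,130,0,0,30],[70,173,0,0,30],[70,173,0,0,30]])

```text
t: 14.15
tool_pos: [532.4, -63.8, 136.6]
tool_rot: [-0.003, -0.005, 1.0, 0.002]
wrist_force: [-0.6, -0.7, -7.2]
width: 39.9
gripper_force: 84.6
```

Emit:
arm_command(steps=[[0,0,0,0,30],[0,0,0,0,30],[0,0,0,0,30],[0,0,0,0,30],[0,0,0,0,30]])

```text
t: 14.65
tool_pos: [533.9, -70.0, 140.2]
tool_rot: [-0.0, -0.001, 1.0, 0.0]
wrist_force: [-0.4, 0.8, -6.6]
width: 39.6
gripper_force: 84.6
```

Run:
```python
from h import *
s,c=shot("wrist","w6")
print(s["tool_pos"],s["tool_rot"],s["t"],s["width"],s["wrist_force"])
im=c["image"][:,:,::-1].copy();cv2.imwrite("pics/w6.png",im)
P=(434,-68,18);print(proj(c,P),proj(c,(434,-68,99)))
print(disc(c,P,34,18,(0,0,150),(180,40,255)))
print(proj(c,s["tool_pos"]+[0,0,24]))
```

```text
[533.85266061 -70.0184885  140.24984731] [-4.14576113e-05 -1.01777370e-03  9.99999481e-01  9.11859953e-06] 14.65 39.58067413735058 [-0.40889306  0.77326486 -6.62492401]
[[266.04278735  66.06760291]] [[267.65707153  53.81234908]]
[(266.4, 66.1, np.float64(35.8), np.float64(37.5), array([434.1, -67.7,  18. ]))]
[[263.73000408 286.15511491]]
```

View pics/w6.png

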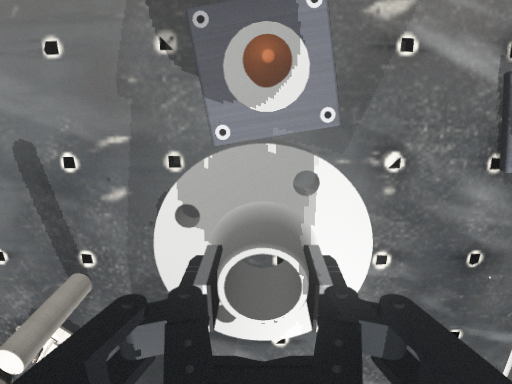

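The shoulder at (266,66) gives (434.1,-67.7), and the tip agrees. The flange is centred in the grip, with its bore at (263.5,285).

Emit:
arm_command(steps=[[-25,0.5,0,0,30],[-50,1,0,0,30],[-75,1.5,0,0,30],[-100,1.5,0,0,30],[-100,1.5,0,0,30]])

```text
t: 15.2
tool_pos: [431.2, -67.6, 139.5]
tool_rot: [-0.001, -0.001, 1.0, 0.0]
wrist_force: [-0.1, -0.5, -8.3]
width: 39.9
gripper_force: 84.6
```

Emit:
arm_command(steps=[[0,0,0,0,30],[0,0,0,0,30],[0,0,0,0,30],[0,0,0,0,30],[0,0,0,0,30]])

```text
t: 15.7
tool_pos: [434.4, -67.7, 140.3]
tool_rot: [-0.0, -0.002, 1.0, 0.0]
wrist_force: [0.7, -0.5, -7.3]
width: 39.9
gripper_force: 84.6
```

Emit:
arm_command(steps=[[0,0,-10,0,30],[0,0,-20,0,30],[0,0,-30,0,30],[0,0,-40,0,30],[0,0,-40,0,30]])

```text
t: 16.2
tool_pos: [432.3, -67.2, 97.7]
tool_rot: [-0.002, -0.002, 1.0, 0.001]
wrist_force: [-0.8, -1.0, -7.5]
width: 39.9
gripper_force: 84.4
```

Emit:
arm_command(steps=[[0,0,-6,0,30],[0,0,-12,0,30],[0,0,-18,0,30],[0,0,-24,0,30],[0,0,-24,0,30]])

```text
t: 16.7
tool_pos: [433.2, -67.5, 75.1]
tool_rot: [-0.001, -0.002, 1.0, 0.0]
wrist_force: [-1.2, -0.5, -7.3]
width: 39.4
gripper_force: 84.7
```

Emit:
arm_command(steps=[[0,0,-8,0,30],[0,0,-16,0,30],[0,0,-24,0,30],[0,0,-32,0,30],[0,0,-32,0,30]])

```text
t: 17.2
tool_pos: [432.7, -67.3, 42.5]
tool_rot: [-0.002, -0.002, 1.0, 0.0]
wrist_force: [-0.4, -0.4, -7.0]
width: 39.8
gripper_force: 84.5
```

Emit:
arm_command(steps=[[0,0,-1,0,30],[0,0,-2,0,30],[0,0,-3,0,30],[0,0,-4,0,30],[0,0,-4,0,30]])

```text
t: 17.7
tool_pos: [434.4, -67.8, 40.9]
tool_rot: [0.0, -0.002, 1.0, -0.0]
wrist_force: [-1.8, 0.2, -3.6]
width: 39.5
gripper_force: 84.9
```

Emit:
arm_command(steps=[[0,0,-1,0,30],[0,0,-1,0,30],[0,0,-1,0,30]])

```text
t: 18.0
tool_pos: [434.4, -67.8, 40.9]
tool_rot: [-0.0, -0.002, 1.0, -0.0]
wrist_force: [-5.8, 1.1, 6.1]
width: 39.2
gripper_force: 86.1
```

Seated. I release and go to the large nipple.

Emit:
arm_command(steps=[[0,0,1,0,60],[0,0,1,0,85],[0,0,1,0,85],[0,0,1,0,85],[0,0,10,0,85]])

```text
t: 18.5
tool_pos: [433.1, -67.5, 48.6]
tool_rot: [-0.001, -0.002, 1.0, 0.0]
wrist_force: [-0.1, -0.1, 0.2]
width: 84.8
gripper_force: 0.0
```

Emit:
arm_command(steps=[[0,0,30,0,85],[0,0,60,0,85],[0,0,90,0,85],[0,0,120,0,85],[0,0,120,0,85]])

```text
t: 19.0
tool_pos: [437.1, -68.6, 175.3]
tool_rot: [0.005, -0.002, 1.0, -0.001]
wrist_force: [0.9, -0.2, 0.1]
width: 85.0
gripper_force: 0.0
```

Emit:
arm_command(steps=[[45,-15,0,0,85],[90,-30,0,0,85],[135,-45,0,0,85],[175,-60,0,0,85],[201,-67,0,0,85]])

```text
t: 19.5
tool_pos: [637.0, -135.8, 168.4]
tool_rot: [-0.0, -0.001, 1.0, -0.0]
wrist_force: [-0.5, -0.3, -0.4]
width: 85.1
gripper_force: 0.0
```

Emit:
arm_command(steps=[[0,0,0,0,85],[0,0,0,0,85],[0,0,0,0,85],[0,0,0,0,85],[0,0,0,0,85]])

```text
t: 20.0
tool_pos: [634.4, -134.4, 169.7]
tool_rot: [0.0, -0.002, 1.0, -0.0]
wrist_force: [0.0, 0.1, 0.6]
width: 85.0
gripper_force: 0.0
```

Run:
```python
from h import *
s,c=shot("wrist","w7")
print(s["tool_pos"],s["tool_rot"],s["t"],s["width"],s["wrist_force"])
im=c["image"][:,:,::-1].copy();cv2.imwrite("pics/w7.png",im)
P=(634,-134,60);print(proj(c,P))
print(*bore(c,P,17,60),sep="\n")
```

```text
[ 634.38635294 -134.4035442   169.68173898] [ 1.46452647e-04 -1.81077452e-03  9.99998349e-01 -3.43185663e-05] 20.0 84.98308956342714 [0.01437495 0.05644568 0.59892653]
[[263.63190827 192.99878892]]
(100, 264.3, 191.8, np.float64(14.1), np.float64(15.2), array([ 632.9, -133.4,   60. ]))
(120, 264.1, 193.5, np.float64(15.2), np.float64(16.3), array([ 634.4, -133.6,   60. ]))
(120, 264.1, 193.3, np.float64(20.2), np.float64(21.0), array([ 634.3, -133.6,   60. ]))
```

View pics/w7.png

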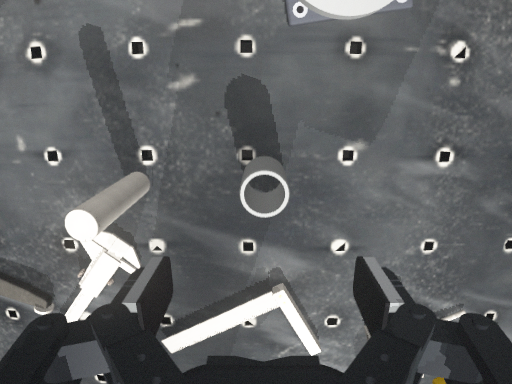

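The large nipple ring is at (264,193), which gives (634.3,-133.6).

Emit:
arm_command(steps=[[-0.5,1,-40,0,85],[-0.5,1,-80,0,85],[-0.5,1,-115,0,85],[-0.5,1,-135,0,85],[-0.5,1,-143,0,85]])

```text
t: 20.55
tool_pos: [632.3, -133.0, 23.3]
tool_rot: [-0.002, -0.002, 1.0, 0.001]
wrist_force: [-0.5, 0.0, -0.1]
width: 84.9
gripper_force: 0.0
```

Emit:
arm_command(steps=[[0,0,0,0,85],[0,0,0,0,85],[0,0,0,0,30],[0,0,0,0,30],[0,0,0,0,30]], force=50)

```text
t: 21.05
tool_pos: [635.2, -133.9, 27.5]
tool_rot: [0.001, -0.002, 1.0, -0.0]
wrist_force: [0.4, -0.7, 0.5]
width: 43.0
gripper_force: 0.4
```

Emit:
arm_command(steps=[[0,0,0,0,30],[0,0,0,0,30],[0,0,0,0,30],[0,0,0,0,30],[0,0,0,0,30]])

```text
t: 21.55
tool_pos: [635.5, -134.0, 27.7]
tool_rot: [0.001, -0.002, 1.0, -0.0]
wrist_force: [-0.6, 1.5, 6.2]
width: 41.0
gripper_force: 51.4
```

Emit:
arm_command(steps=[[0,0,10,0,30],[0,0,40,0,30],[0,0,80,0,30],[0,0,120,0,30],[0,0,134,0,30]])

```text
t: 22.05
tool_pos: [636.5, -134.3, 165.3]
tool_rot: [0.003, -0.002, 1.0, -0.001]
wrist_force: [0.1, 0.3, -0.9]
width: 41.0
gripper_force: 51.2
```

Emit:
arm_command(steps=[[-40,15,0,0,30],[-80,30,0,0,30],[-105,45,0,0,30],[-120,66,0,0,30],[-120,66,0,0,30]])

```text
t: 22.55
tool_pos: [511.5, -65.7, 157.9]
tool_rot: [-0.002, -0.002, 1.0, 0.001]
wrist_force: [-0.1, -0.3, -1.8]
width: 40.8
gripper_force: 51.2
```

Emit:
arm_command(steps=[[0,0,0,0,30],[0,0,0,0,30],[0,0,0,0,30],[0,0,0,0,30],[0,0,0,0,30]])

```text
t: 23.05
tool_pos: [514.8, -68.1, 160.2]
tool_rot: [-0.0, -0.002, 1.0, -0.0]
wrist_force: [-0.3, 0.4, -2.7]
width: 40.9
gripper_force: 51.2
```

Run:
```python
from h import *
s,c=shot("wrist","w8")
print(s["tool_pos"],s["tool_rot"],s["t"],s["width"],s["wrist_force"])
im=c["image"][:,:,::-1].copy();cv2.imwrite("pics/w8.png",im)
print(proj(c,[(434,-67.7,99),(434,-67.7,64),(434,-67.7,32)]))
print(disc(c,(434,-67.7,32),58,32,(0,0,150),(180,40,255)))
print(proj(c,s["tool_pos"]+[0,0,34]))
print(*bore(c,s["tool_pos"]+[0,0,34],17,s["tool_pos"][2]+34),sep="\n")
```

```text
[514.79935419 -68.05516703 160.18158662] [-1.50148367e-04 -1.52538445e-03  9.99998825e-01 -3.09211020e-06] 23.05 40.85504820545557 [-0.26897261  0.42396185 -2.65007511]
[[264.36611601  90.8346335 ]
 [264.08949173  91.20591409]
 [263.89912824  91.46143846]]
[(264.4, 90.1, np.float64(63.8), np.float64(65.1), array([433. , -67.3,  32. ]))]
[[263.81894603 300.22380438]]
(120, 262.5, 295.8, np.float64(14.2), np.float64(17.1), array([512.7, -68.6, 194.2]))
(120, 262.7, 295.7, np.float64(19.1), np.float64(21.1), array([512.6, -68.5, 194.2]))
```

View pics/w8.png

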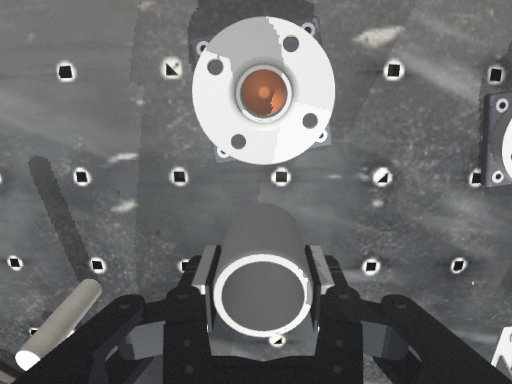

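The seated large flange disc is at (264.4,90.1) with its neck round the plug, and it is level. The held nipple's ring is at (262.6,295.7), so it sits about 1.3 mm toward -x in the tool. I correct for that and lower it.

Emit:
arm_command(steps=[[-25,0.5,0,0,30],[-50,0.5,0,0,30],[-75,0.5,0,0,30],[-79.3,0.5,0,0,30],[-79.3,0.5,0,0,30]])

```text
t: 23.6
tool_pos: [435.1, -67.3, 160.5]
tool_rot: [0.001, -0.002, 1.0, -0.0]
wrist_force: [-0.4, 0.5, -1.6]
width: 41.0
gripper_force: 51.2
```

Emit:
arm_command(steps=[[0,0,0,0,30],[0,0,0,0,30],[0,0,0,0,30],[0,0,0,0,30],[0,0,0,0,30]])

```text
t: 24.1
tool_pos: [435.4, -67.2, 160.2]
tool_rot: [-0.0, -0.002, 1.0, 0.0]
wrist_force: [0.0, 0.7, -2.0]
width: 41.0
gripper_force: 51.2
```

Emit:
arm_command(steps=[[0,0,-12,0,30],[0,0,-25,0,30],[0,0,-40,0,30],[0,0,-56,0,30],[0,0,-56,0,30]])

```text
t: 24.6
tool_pos: [433.4, -66.7, 100.8]
tool_rot: [-0.002, -0.002, 1.0, 0.001]
wrist_force: [1.4, -0.6, -2.8]
width: 40.6
gripper_force: 51.4
```

Emit:
arm_command(steps=[[0,0,-3,0,30],[0,0,-6,0,30],[0,0,-8,0,30],[0,0,-10,0,30],[0,0,-10,0,30]])

```text
t: 25.1
tool_pos: [435.2, -67.2, 94.3]
tool_rot: [-0.0, -0.002, 1.0, -0.0]
wrist_force: [-0.4, 0.3, -2.1]
width: 40.7
gripper_force: 51.4
```

Emit:
arm_command(steps=[[0,0,-1,0,30],[0,0,-2,0,30],[0,0,-2,0,30],[0,0,-2,0,30],[0,0,-2,0,30]])

```text
t: 25.6
tool_pos: [435.3, -67.2, 92.4]
tool_rot: [0.0, -0.002, 1.0, -0.0]
wrist_force: [-0.7, -0.4, -2.5]
width: 40.8
gripper_force: 51.4
```

Emit:
arm_command(steps=[[0,0,-0.5,0,30],[0,0,-1,0,30],[0,0,-1.5,0,30],[0,0,-1.5,0,30],[0,0,-1.5,0,30]])

```text
t: 26.1
tool_pos: [435.5, -67.3, 91.7]
tool_rot: [0.0, -0.002, 1.0, -0.0]
wrist_force: [-2.9, 1.3, 5.0]
width: 40.7
gripper_force: 52.1
```

Run:
```python
from h import *
s,c=shot("wrist","w9")
print(s["tool_pos"],s["t"],s["wrist_force"])
im=c["image"][:,:,::-1].copy();cv2.imwrite("pics/w9.png",cv2.resize(im[120:384,130:400],None,fx=2.2,fy=2.2,interpolation=cv2.INTER_CUBIC))
P=(434,-67.6,124);print(proj(c,P),*bore(c,P,17,124),sep="\n")
print("disc",proj(c,(434,-67.6,32)))
g=cv2.inRange(cv2.cvtColor(c["image"],cv2.COLOR_RGB2HSV),(3,110,30),(20,255,255))
t=cv2.moments(g[200:,:]);print(t["m10"]/max(t["m00"],1),t["m01"]/max(t["m00"],1)+200, proj(c,(434,-67.6,99)))
```

```text
[435.47108931 -67.25454602  91.6712374 ] 26.1 [-2.88754784  1.28293149  5.01720973]
[[262.96606781 294.72135178]]
(120, 262.5, 296.6, np.float64(13.8), np.float64(17.3), array([434.9, -67.8, 124. ]))
(120, 262.8, 294.2, np.float64(18.6), np.float64(21.6), array([433.7, -67.7, 124. ]))
disc [[262.78015888 213.55316216]]
262.0419161676647 265.8203592814371 [[262.8952733  263.71907821]]
```

View pics/w9.png

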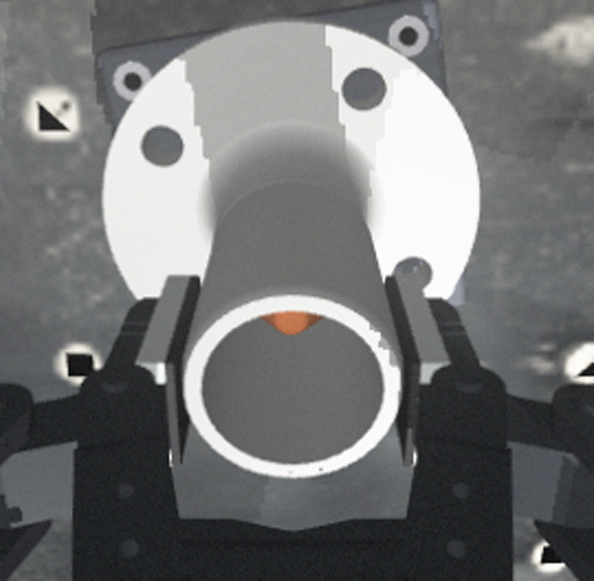

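The crop shows the nipple on the neck with a continuous seam near (290,185) and the plug tip visible inside. Contact was at the expected height and the position is (434,-67.7). I release and go to the small nipple.

Emit:
arm_command(steps=[[0,0,0.5,0,60],[0,0,0.5,0,85],[0,0,0.5,0,85],[0,0,0.5,0,85],[0,0,9.5,0,85]])

```text
t: 26.65
tool_pos: [434.2, -66.9, 99.2]
tool_rot: [-0.001, -0.002, 1.0, 0.0]
wrist_force: [0.6, 0.3, -0.1]
width: 84.9
gripper_force: 0.0
```

Emit:
arm_command(steps=[[0,0,20,0,85],[0,0,50,0,85],[0,0,80,0,85],[0,0,80,0,85]])

```text
t: 27.05
tool_pos: [438.2, -68.1, 186.2]
tool_rot: [0.005, -0.002, 1.0, -0.001]
wrist_force: [0.7, -0.2, 0.4]
width: 85.1
gripper_force: 0.0
```

Emit:
arm_command(steps=[[10,-38,0,0,85],[20,-76,0,0,85],[30,-114,0,0,85],[40,-152,0,0,85],[50,-190,0,0,85]])

```text
t: 27.55
tool_pos: [485.3, -258.7, 180.0]
tool_rot: [-0.0, -0.002, 1.0, 0.0]
wrist_force: [0.2, 0.9, 0.7]
width: 85.0
gripper_force: 0.0
```

Emit:
arm_command(steps=[[10,-38,-3,0,85],[20,-76,-6,0,85],[30,-114,-9,0,85],[40,-152,-11,0,85],[41,-167,-11,0,85]])

```text
t: 28.05
tool_pos: [526.2, -426.9, 168.1]
tool_rot: [-0.0, -0.001, 1.0, 0.0]
wrist_force: [-0.7, 1.7, -0.7]
width: 84.7
gripper_force: 0.0
```

Emit:
arm_command(steps=[[0,0,0,0,85],[0,0,0,0,85],[0,0,0,0,85],[0,0,0,0,85],[0,0,0,0,85]])

```text
t: 28.55
tool_pos: [526.4, -423.2, 169.7]
tool_rot: [0.0, -0.002, 1.0, -0.0]
wrist_force: [0.1, 0.2, 0.1]
width: 85.1
gripper_force: 0.0
```

Run:
```python
from h import *
s,c=shot("wrist","w10")
print(s["tool_pos"],s["tool_rot"],s["t"],s["width"])
im=c["image"][:,:,::-1].copy();cv2.imwrite("pics/w10.png",im)
P=(526,-424,60);print(proj(c,P))
print(*bore(c,P,9.5,60),sep="\n");print("outer",*disc(c,P,13,60,(0,0,150),(180,40,255)))
```

```text
[ 526.36465807 -423.22435797  169.69163411] [ 1.23718905e-04 -2.26874239e-03  9.99997415e-01 -8.65508134e-05] 28.55 85.11650427193906
[[262.21709175 193.02063595]]

outer (263.8, 190.1, np.float64(12.7), np.float64(12.7), array([ 523.4, -422.7,   60. ]))
```

View pics/w10.png

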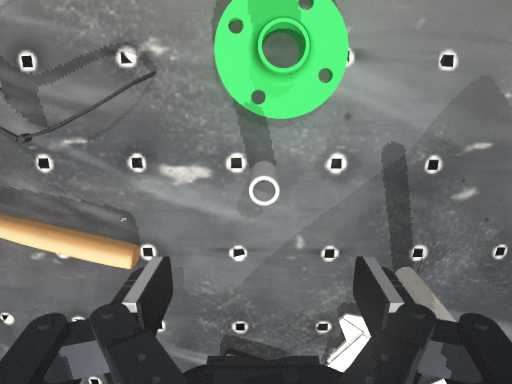

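The small nipple ring is at (264,190), which gives (523.4,-422.7). The hammer handle end at (138,255) is clear of the finger path.

Emit:
arm_command(steps=[[-3.6,1.4,-40,0,85],[-3.6,1.4,-80,0,85],[-3.6,1.4,-115,0,85],[-3.6,1.4,-135,0,85],[-3.6,1.4,-143,0,85]])

```text
t: 29.1
tool_pos: [521.1, -421.0, 23.0]
tool_rot: [-0.002, -0.002, 1.0, 0.002]
wrist_force: [-0.6, 0.1, -0.4]
width: 84.7
gripper_force: 0.0
```

Emit:
arm_command(steps=[[0,0,0,0,85],[0,0,0,0,85],[0,0,0,0,15],[0,0,0,0,15],[0,0,0,0,15]], force=40)

```text
t: 29.6
tool_pos: [523.2, -423.3, 27.5]
tool_rot: [0.001, -0.002, 1.0, -0.001]
wrist_force: [-0.6, -0.4, 0.4]
width: 43.5
gripper_force: 0.0
```

Emit:
arm_command(steps=[[0,0,0,0,15],[0,0,0,0,15],[0,0,0,0,15],[0,0,0,0,15],[0,0,0,0,15]])

```text
t: 30.1
tool_pos: [522.9, -423.1, 26.9]
tool_rot: [0.0, -0.002, 1.0, -0.0]
wrist_force: [-1.1, 0.6, 4.6]
width: 25.2
gripper_force: 39.8
```

Emit:
arm_command(steps=[[0,0,10,0,15],[0,0,40,0,15],[0,0,80,0,15],[0,0,120,0,15],[0,0,160,0,15]])

```text
t: 30.6
tool_pos: [522.0, -422.2, 187.0]
tool_rot: [-0.001, -0.002, 1.0, 0.001]
wrist_force: [0.3, -0.7, -1.7]
width: 25.1
gripper_force: 39.5
```

Emit:
arm_command(steps=[[3,40,10,0,15],[6,80,20,0,15],[9,120,20,0,15],[12,160,20,0,15],[15,200,20,0,15]])

```text
t: 31.1
tool_pos: [537.0, -221.0, 205.9]
tool_rot: [-0.0, -0.002, 1.0, 0.0]
wrist_force: [0.1, -0.1, -1.1]
width: 25.4
gripper_force: 39.8
```

Emit:
arm_command(steps=[[3,40,0,0,15],[6,80,0,0,15],[9,120,0,0,15],[12,160,0,0,15],[12,200,0,0,15]])

```text
t: 31.6
tool_pos: [549.1, -21.1, 205.8]
tool_rot: [-0.0, -0.002, 1.0, 0.0]
wrist_force: [0.8, 1.0, -1.9]
width: 25.3
gripper_force: 39.8
```

Emit:
arm_command(steps=[[0,40,-10,0,15],[0,80,-20,0,15],[0,120,-30,0,15],[0,160,-40,0,15],[0,212,-46,0,15]])

```text
t: 32.1
tool_pos: [548.4, 187.7, 159.1]
tool_rot: [-0.001, -0.001, 1.0, -0.0]
wrist_force: [1.4, -0.1, -2.3]
width: 25.0
gripper_force: 39.8
```

Emit:
arm_command(steps=[[0,0,0,0,15],[0,0,0,0,15],[0,0,0,0,15],[0,0,0,0,15],[0,0,0,0,15]])

```text
t: 32.6
tool_pos: [549.9, 185.7, 160.9]
tool_rot: [0.0, -0.001, 1.0, -0.0]
wrist_force: [0.5, -0.3, -2.4]
width: 25.1
gripper_force: 40.1
```

Run:
```python
from h import *
s,c=shot("wrist","w11")
print(s["tool_pos"],s["tool_rot"],s["t"],s["width"],s["wrist_force"])
im=c["image"][:,:,::-1].copy();cv2.imwrite("pics/w11.png",im)
print(proj(c,[(469,189.5,99),(469,189.5,64),(469,189.5,30)]))
print(disc(c,(469,189.5,30),44,30,(0,0,150),(180,40,255)))
Q=s["tool_pos"]+[0,0,33];print(proj(c,Q));
print(*bore(c,Q,9.5,Q[2]),sep="\n")
```

```text
[549.93434955 185.6694895  160.85542703] [ 1.99204950e-04 -7.71424861e-04  9.99999683e-01 -1.11178493e-05] 32.6 25.100890340064062 [ 0.46873779 -0.28581407 -2.4117154 ]
[[269.85110746  90.55162827]
 [268.77455151  90.92746072]
 [267.99255722  91.20059645]]
[(269.9, 88.9, np.float64(51.5), np.float64(54.4), array([467.2, 191. ,  30. ]))]
[[263.80755916 298.77288211]]
(120, 270.4, 301.7, np.float64(5.9), np.float64(7.9), array([551.4, 188.4, 193.9]))
```

View pics/w11.png

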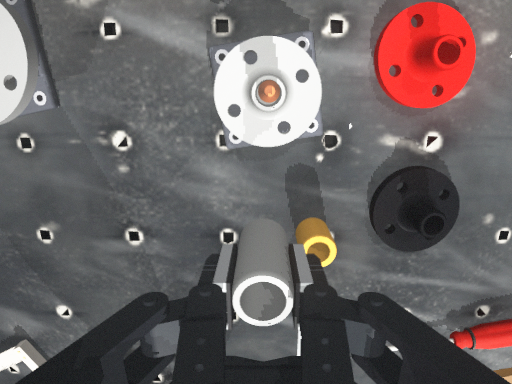

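The seated small flange is centred at (268,91.5), matching the prediction for (469,189.5). The held nipple's ring at (263,300.5) is within 0.6 mm of the tool axis. The bush was not touched. I go over the plug and check the settled pose.

Emit:
arm_command(steps=[[-25,2.5,0,0,15],[-50,2.5,0,0,15],[-75,2.5,0,0,15],[-81.2,2.5,0,0,15],[-81.2,2.5,0,0,15]])

```text
t: 33.15
tool_pos: [468.3, 189.0, 160.9]
tool_rot: [0.001, -0.002, 1.0, 0.0]
wrist_force: [-0.3, 0.1, -0.9]
width: 24.9
gripper_force: 40.2
```

Emit:
arm_command(steps=[[0,0,0,0,15],[0,0,0,0,15],[0,0,0,0,15],[0,0,0,0,15],[0,0,0,0,15]])

```text
t: 33.65
tool_pos: [468.7, 189.3, 160.5]
tool_rot: [-0.0, -0.002, 1.0, -0.0]
wrist_force: [-0.2, -0.0, -0.7]
width: 24.9
gripper_force: 40.2
```

Emit:
arm_command(steps=[[0,0,0,0,15],[0,0,0,0,15],[0,0,0,0,15],[0,0,0,0,15],[0,0,0,0,15]])

```text
t: 34.15
tool_pos: [468.4, 189.4, 160.6]
tool_rot: [0.0, -0.002, 1.0, 0.0]
wrist_force: [0.6, -0.4, -1.4]
width: 25.3
gripper_force: 40.2
```

Emit:
arm_command(steps=[[0,0.3,-10,0,15],[0,0.3,-20,0,15],[0,0.3,-30,0,15],[0,0.3,-40,0,15],[0,0.3,-48,0,15]])

```text
t: 34.65
tool_pos: [467.8, 189.5, 111.0]
tool_rot: [-0.001, -0.002, 1.0, -0.0]
wrist_force: [-0.8, -0.0, -0.9]
width: 24.9
gripper_force: 40.2
```

Emit:
arm_command(steps=[[0,0,-4,0,15],[0,0,-8,0,15],[0,0,-12,0,15],[0,0,-16,0,15],[0,0,-16,0,15]])

```text
t: 35.15
tool_pos: [468.2, 189.6, 96.1]
tool_rot: [-0.0, -0.002, 1.0, -0.0]
wrist_force: [-0.6, -0.2, -1.3]
width: 25.3
gripper_force: 40.2
```

Emit:
arm_command(steps=[[0,0,-1,0,15],[0,0,-2,0,15],[0,0,-3,0,15],[0,0,-4,0,15],[0,0,-4,0,15]])

```text
t: 35.65
tool_pos: [468.3, 189.6, 92.5]
tool_rot: [-0.0, -0.002, 1.0, -0.0]
wrist_force: [0.1, -0.8, -2.3]
width: 24.9
gripper_force: 40.2
```

Emit:
arm_command(steps=[[0,0,-0.5,0,15],[0,0,-1,0,15],[0,0,-1.5,0,15],[0,0,-1.5,0,15],[0,0,-1.5,0,15]])

```text
t: 36.15
tool_pos: [468.4, 189.6, 91.1]
tool_rot: [-0.0, -0.002, 1.0, -0.0]
wrist_force: [-1.1, -0.2, -1.2]
width: 24.7
gripper_force: 40.2
```

Emit:
arm_command(steps=[[0,0,-0.5,0,15],[0,0,-1,0,15],[0,0,-1,0,15],[0,0,-1,0,15],[0,0,-1,0,15]])

```text
t: 36.65
tool_pos: [468.7, 189.7, 90.9]
tool_rot: [0.0, -0.002, 1.0, 0.0]
wrist_force: [-2.5, -1.1, 5.6]
width: 24.9
gripper_force: 40.9
```

Run:
```python
from h import *
s,c=shot("wrist","w12")
print(s["tool_pos"],s["t"],s["wrist_force"])
im=c["image"][:,:,::-1].copy();cv2.imwrite("pics/w12.png",cv2.resize(im[120:384,130:400],None,fx=2.2,fy=2.2,interpolation=cv2.INTER_CUBIC))
P=(469,189.5,124);print(proj(c,P),*bore(c,P,9.5,124),sep="\n")
print("neck64,disc30",proj(c,[(469,189.5,64),(469,189.5,30)]))
```

```text
[468.6757299  189.71974287  90.85609175] 36.65 [-2.48975307 -1.09081054  5.6467385 ]
[[263.2668987  299.65312737]]
neck64,disc30 [[263.02685724 236.69132837]
 [262.94513491 215.37019944]]
```

View pics/w12.png

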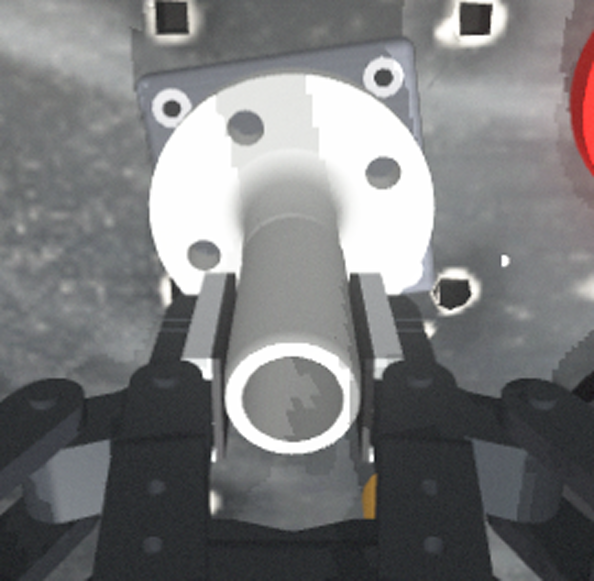

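The crop shows the small nipple on its neck, with the seam flush at (292,218) and the ring at (292,398), about 0.5 mm off axis. Contact height is as expected. I release and retreat.

Emit:
arm_command(steps=[[0,0,0.5,0,60],[0,0,0.5,0,85],[0,0,0.5,0,85],[0,0,0.5,0,85],[0,0,9.5,0,85]])

```text
t: 37.2
tool_pos: [467.4, 189.3, 98.4]
tool_rot: [-0.001, -0.002, 1.0, -0.0]
wrist_force: [-0.6, -0.6, 1.3]
width: 85.2
gripper_force: 0.0
```

Emit:
arm_command(steps=[[0,0,20,0,85],[0,0,50,0,85],[0,0,90,0,85],[0,0,120,0,85],[0,0,120,0,85]])

```text
t: 37.7
tool_pos: [471.4, 190.5, 226.4]
tool_rot: [0.005, -0.002, 1.0, 0.002]
wrist_force: [0.2, 0.4, 0.6]
width: 84.5
gripper_force: 0.0
```

Emit:
arm_command(steps=[[40,-10,0,0,85],[80,-20,0,0,85],[110,-40,0,0,85],[110,-60,0,0,85],[110,-60,0,0,85]])

```text
t: 38.2
tool_pos: [578.8, 127.8, 218.5]
tool_rot: [-0.001, -0.0, 1.0, -0.0]
wrist_force: [-1.0, 0.4, 0.7]
width: 85.2
gripper_force: 0.0
```

Emit:
arm_command(steps=[[0,0,0,0,85],[0,0,0,0,85],[0,0,0,0,85],[0,0,0,0,85],[0,0,0,0,85]])

```text
t: 38.7
tool_pos: [578.3, 130.1, 219.8]
tool_rot: [0.0, -0.002, 1.0, 0.0]
wrist_force: [-0.9, -0.2, -0.1]
width: 85.0
gripper_force: 0.0
```

Run:
```python
from h import *
s,c=shot("side","s2");s,w=shot("wrist","w13");print(s["t"],s["tool_pos"])
a=cv2.resize(c["image"][120:300,130:330,::-1],None,fx=2,fy=2,interpolation=cv2.INTER_CUBIC)
b=w["image"][:360,:400,::-1]
cv2.imwrite("pics/f.png",np.hstack([a,b]))
print(proj(w,[(469,189.5,124),(469,189.5,30),(434,-67.7,124),(434,-67.7,32)]).round(0))
```

```text
38.75 [578.289774   130.03168009 219.70522743]
[[349.  50.]
 [325.  62.]
 [-10.   8.]
 [ 61.  28.]]
```

View pics/f.png

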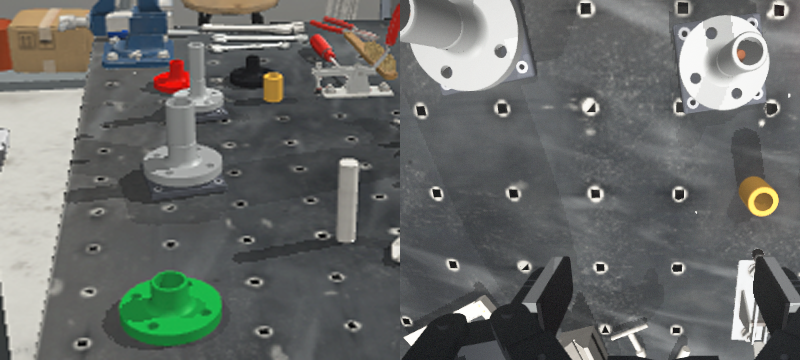

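Both assemblies stand upright and aligned: large at (180,140) and small at (197,70) in the left half. The bar and bush are undisturbed. Handing in.

```bash
python3 -c "
from rig import arm
print(arm.close_job())"
```

```text
the job is handed in; nothing more can be done
None
```

Both weld-neck flanges sit on their mandrel shoulders with the matching nipples standing centred on their necks (to about 1 mm by camera), the bar and bush were left untouched, and the job was handed in at about 39 s of the 112 s limit.

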